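# Set out the power-hammer dies

### The arm

A 6-joint arm with a two-finger parallel gripper is mounted at the origin on the work surface. World frame = base frame: x ahead of the robot, y to its left, z up, the work surface at z = 0. Lengths are in m, angles in rad, forces in N, time in s.
With the tool pointing down it reaches from about 0.35 to 0.875 m from the base axis. Payload 4.2 kg.
Tool frame: the origin (TCP) lies midway between the tips of the shut fingers; the grasp point (between the pads) lies 19 mm behind it (manip.tcp_to_grasp is the distance from the TCP to the grasp point, in m); z points along the fingers, y is the line along which they close (so a half turn about z gives the same grasp; the last joint's range is limited). The gripper opens to 85 mm and grips with 20 to 120 N. Pads are 22 mm wide; open, the fingers measure 114 mm over their backs; the gripper's body (76 mm by 85 mm) begins 54 mm behind the grasp point. The pads swing forward as they close: fully open they stand 13 mm farther back than shut.
Start: joints at [-0.863, 0.385, 0.008, 0, -1.194, -0.259], TCP at [0.271, -0.563, 0.206] pointing down, gripper open.
Joint ranges: [-3.14, 3.14], [-1.21, 2.06], [-1.07, 1.41], [-3.16, 2.05], [-2.99, -0.16], [-3.1, 3.1]. Speed limits (rad/s): [2.79, 2.79, 3.14, 3.14, 3.14, 3.14].

### API

Orientations are given as a rotation vector (axis times angle).
In Python, from bench import monitor, capture, ticket, manip gives the robot as it stands. The module is installed in compiled form; this text tells all that it offers.
- The arm moves only by the shell command python3 -m crank 'ROWS'. ROWS is JSON, a list of rows, each a list of 3 entries, a list of its own where there are three numbers: the opening, from 0 (shut) to 1 (fully open), then the shift along the tool's x, y, z in mm, then the turn, a rotation vector about the tool's x, y, z in degrees. In form: [[claw, [x, y, z], [ax, ay, az]], ...]. A call has 1 to 12 rows; each row shifts and turns the commanded pose from where the row before left it, along the tool's axes as they then stand; what a row does not reach is not made up. A row lasts 1/10 s, in which the tool goes at most 50 mm and 8.59 degrees, less where a joint would pass 70% of its speed; a pose out of reach is approached as far as the arm can. A call with a gripper value outside its range is refused whole. The fingers move at their own pace and stop on an object; the grip force is fixed at half the most. Time passes only in rows, so rows that do not move let the fingers close. It gives the time, the measured TCP pose, the force, the opening and the grip force at its end, in the units of the state.
- monitor.observe(): the state, without advancing time (a new reading comes with each control period).
- capture(name): name is "scene" or "top"; returns a dict with "pixels" (480x640x3 uint8, red, green, blue), "mtx" (3x3 intrinsics, pixels), "dist_coeffs" ([k1, k2, p1, p2, k3] as OpenCV has them; the pictures are not rectified), "R" (3x3) and "t" (3): a world point X has camera coordinates R X + t. Camera axes: x right, y down, z forward; pixel columns grow to the right and rows downward; lengths in m; the calibration is good to about 2 mm. A picture is of the moment at which its call begins. There is no depth.
- ticket.finish_job(): hands the job in; it is judged then, once.
The state is a dict: "t": time; "joint_positions": joint angles; "dq": joint speeds; "joint_torque": joint torques, N m; "position": TCP position; "eef_rot": TCP orientation; "force": force on the tool from outside, world axes, zero at the start; "moment": the same for the moment, N m; "opening": finger opening in m; "gripper_force": force on a finger pad.
Only numpy, scipy, OpenCV 4.12 (cv2) and the standard library are available. Lean on these libraries where they do the work, as an engineer would, in place of code of your own. Each camera call takes 0.05 s, during which the arm holds its last target. There are 200 camera calls.

### The job

Set out the tooling for the next panel: lay the spacer ring centred on top of the square steel bolster block and stand the flat-faced die centred on top of the ring; stand the narrow-nosed die midway between the bolster block and the ball stake; and stand the wide domed die straight behind the ball stake (on the far side, away from the robot), with a gap of about 3 cm between the die and the stake's base. Everything stands upright, released and still, and the hammer, wrench, steel bar and tin stay where they are.

Things in the scene. Friction and masses are not known exactly. Their poses are not given: they have to be found in the camera images.
- flat_die_mid (a point): Loose flat-faced forming die, bare steel, round about its upright z axis, 55 mm high: foot 44 mm across and 8 mm thick, shank 30 mm across, and from 27 mm up to the flat top a straight-sided head 50 mm across (grip it there). About 0.5 kg. The point is on its axis, half-way up, 27.5 mm above its underside. Stands upright at the start.
- dome_die_mid (a point): Loose wide domed (mushroom) die, bare steel, round about its upright z axis, 60 mm high: foot 44 mm across and 8 mm thick, shank 30 mm across, head 60 mm across and straight-sided from 27 to 44 mm above the underside (grip it there), domed above that. About 0.55 kg. The point is on its axis, half-way up, 30 mm above its underside. Stands upright at the start.
- nose_die_mid (a point): Loose narrow-nosed die, bare steel, round about its upright z axis, 70 mm high: foot 44 mm across and 8 mm thick, straight body 32 mm across from 10 to 44 mm above the underside (grip it there), then tapering to a small rounded nose. About 0.35 kg. The point is on its axis, half-way up, 35 mm above its underside. Stands upright at the start.
- spacer_mid (a point): Loose steel spacer ring lying flat on the bench: 58 mm outside diameter, 20 mm hole, 24 mm thick, about 0.4 kg. The point is on its axis, half-way up, 12 mm above its underside; z is its axis.
- bolster: Bolster block: fixed dark steel square block, 80 x 80 mm and 34 mm high with a flat top. Origin at the centre of its underside, on the bench top; z up. Its x axis points roughly away from the robot and its y axis lies along the line to the ball stake, which stands 280 mm away centre to centre, on its left or its right.
- stake: Ball stake: fixed; grey square base plate 70 x 70 mm and 14 mm thick with a short post and a 42 mm steel ball on top, 75 mm high in all. Origin at the centre of the base's underside, on the bench top; z up; its x axis (square to the base, parallel to the bolster's x) points straight behind it, away from the robot. A gap of 30 mm to the domed die's head puts the die's axis 95 mm behind the stake's centre.
- hammer: Bystander: hammer lying crosswise on the bench near the robot, about 240 mm long. Origin underneath the middle of the handle; x along it. Leave it alone.
- wrench: Bystander: steel wrench 150 mm long lying on the left side of the bench. Origin underneath its middle; x along it. Leave it alone.
- parallel_bar: Bystander: loose square steel bar 130 x 20 x 20 mm lying on the right side of the bench. Origin under its centre; x along it. Leave it alone.
- tin: Bystander: loose closed round tin, 67 mm across and 54 mm high, brass-coloured lid, near the far middle of the work area. Origin at the centre of its underside. Leave it alone.
Things that resemble listed ones, but are neither listed nor needed, are in the scene too. What is shaped like the part that bears spacer_mid but orange is not meant. Leave any green look-alike of the part that bears dome_die_mid alone.

How it is judged:
By the outcome, as a careful person would: the job done as asked, in the order asked, and still so for the second after the job is handed in, with the robot touching nothing.
It also fails if it takes over 115 s, if anything falls off the work surface, if the arm or the gripper's body presses on something with over 40 N, if the wrist force passes 120 N, or if a joint passes its speed limit or range.

## Working session

There is one attempt and no reset: what is moved stays moved. The work goes in short steps, Python scripts to look and compute and a shell command to move; the robot and the scene stay as the last step left them, time stands still between calls to the robot, and variables do not carry over. Pictures are saved under pics/ and viewed, at most 14 in all, crops included, and the job is handed in when it is done.

```bash
mkdir -p pics
python3 - <<'E'
from bench import monitor, capture, manip
import cv2,pickle
for n in("scene","top"):
    c=capture(n); pickle.dump(c,open(f"pics/{n}0.pkl","wb")); cv2.imwrite(f"pics/{n}0.png",c["pixels"][:,:,::-1])
    print(n,c["mtx"],c["dist_coeffs"],-c["R"].T@c["t"])
print(monitor.observe(),manip.tcp_to_grasp)
E
```

```text
scene [[514.53348065   0.         320.74408511]
 [  0.         514.53348065 243.51629169]
 [  0.           0.           1.        ]] [-0.01954684  0.          0.          0.          0.        ] [ 0.9369757  -0.49250487  1.01154497]
top [[504.68465839   0.         322.61631932]
 [  0.         504.68465839 237.67345656]
 [  0.           0.           1.        ]] [-0.12257991  0.          0.          0.          0.        ] [ 0.37088413 -0.00795884  1.02323964]
{'t': 0.1, 'joint_positions': array([-8.63386329e-01,  3.85469390e-01,  6.72829856e-03, -4.41497828e-04,
       -1.19402301e+00, -2.58607028e-01]), 'dq': array([-0.00264832, -0.00159401,  0.00169752,  0.00058241, -0.00232879,
       -0.00071997]), 'joint_torque': array([-6.91944442e-04, -3.93319273e+01,  1.88929367e+01,  4.19794410e+00,
       -2.56631349e-03, -4.12396304e-07]), 'position': array([ 0.270934  , -0.56256088,  0.20472289]), 'eef_rot': array([ 6.98704127e-01, -3.06234373e+00, -3.03622849e-03]), 'force': array([ 0.64367771, -0.46314869, -0.20059469]), 'moment': array([ 0.00914383, -0.01215591, -0.06766346]), 'gripper_force': 0.0, 'opening': 0.08537652201324963} 0.0187
```

View pics/scene0.png

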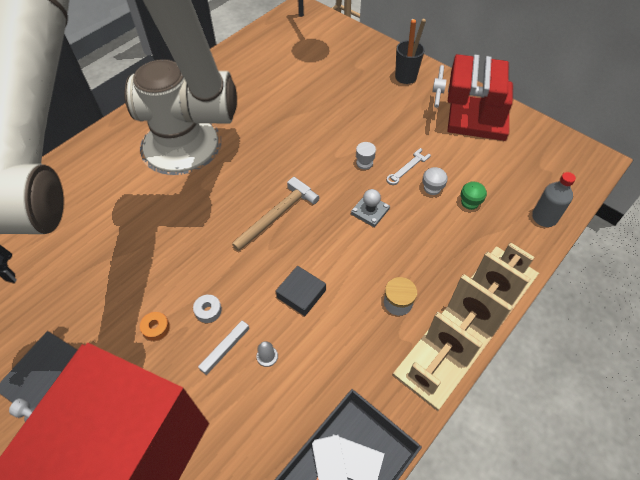

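View pics/top0.png

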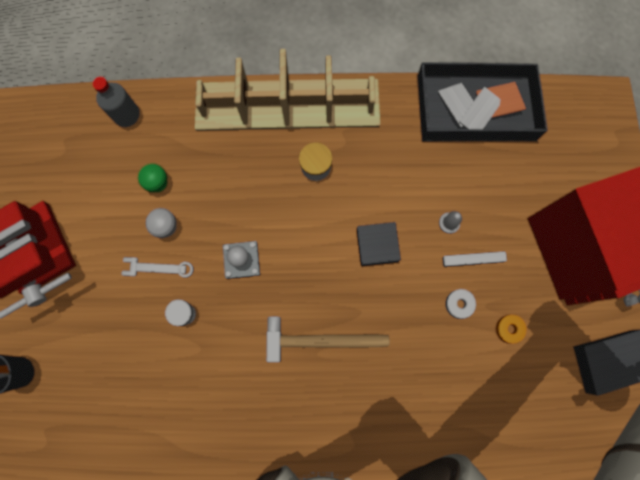

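The top view shows the grey flat die at (179,313), the grey domed die at (161,223) with a green look-alike at (153,178), and the nose die at (451,221). The steel ring is at (461,304) with an orange look-alike at (512,329). The bolster is at (379,244), the stake at (240,259) and the tin at (316,158). The grey dome and the steel ring match the description. I'll confirm both in enlarged crops with rough model outlines drawn on.

```bash
cat > h.py <<'E'
import numpy as np,cv2,pickle
def load(n): return pickle.load(open(n,"rb"))
def ray(c,uv,z):
    p=cv2.undistortPoints(np.array([[uv]],float),c["mtx"],c["dist_coeffs"])[0,0]
    d=c["R"].T@np.array([p[0],p[1],1]);o=-c["R"].T@c["t"]
    return (o+d*(z-o[2])/d[2])[:2]
def proj(c,P):
    return cv2.projectPoints(np.array(P,float),cv2.Rodrigues(c["R"])[0],c["t"],c["mtx"],c["dist_coeffs"])[0][:,0]
a=np.linspace(0,2*np.pi,60)
def circ(x,y,z,r): return np.c_[x+r*np.cos(a),y+r*np.sin(a),0*a+z]
def sq(x,y,z,h,yaw):
    R=np.array([[np.cos(yaw),-np.sin(yaw)],[np.sin(yaw),np.cos(yaw)]])
    q=(R@np.array([[h,h],[h,-h],[-h,-h],[-h,h],[h,h]]).T).T
    return np.c_[q[:,0]+x,q[:,1]+y,np.full(5,z)]
def model(n,x,y,yaw=0,z0=0):
    return {"flat":[circ(x,y,z0+.055,.025),circ(x,y,z0,.022)],"dome":[circ(x,y,.044,.03),circ(x,y,.027,.03),circ(x,y,0,.022)],
    "nose":[circ(x,y,.008,.022),circ(x,y,.044,.016),circ(x,y,.068,.003)],"ring":[circ(x,y,z0+.024,.029),circ(x,y,z0+.024,.01),circ(x,y,z0,.029)],
    "bol":[sq(x,y,.034,.04,yaw),sq(x,y,0,.04,yaw)],"stake":[sq(x,y,.014,.035,yaw),circ(x,y,.054,.021)]}[n]
def tiles(cs,objs,fn,s=3,w=66):
    rows=[]
    for c in cs:
        r=[]
        for n,x,y,yaw,z0 in objs:
            m=model(n,x,y,yaw,z0);ce=proj(c,[[x,y,z0+.03]])[0].astype(int)-w//2
            ce=np.clip(ce,0,[639-w,479-w])
            t=cv2.resize(c["pixels"][ce[1]:ce[1]+w,ce[0]:ce[0]+w,::-1],None,fx=s,fy=s,interpolation=cv2.INTER_CUBIC)
            for k in m:
                cv2.polylines(t,[np.round((proj(c,k)-ce+.5)*s*16).astype(int).reshape(-1,1,2)],False,(0,255,255),1,cv2.LINE_AA,4)
            cv2.putText(t,f"{ce[0]},{ce[1]}",(2,12),0,.4,(255,255,255));r.append(t)
        rows.append(r)
    rs=[np.hstack(x) for x in rows]
    cv2.imwrite(fn,np.vstack(rs))
E
python3 - <<'E'
from h import *
t=load("pics/top0.pkl");s=load("pics/scene0.pkl")
px={"flat":((179,313),.05),"dome":((161,222),.045),"nose":((451,222),.01),"ring":((461,304),.024),"bol":((379.5,243.5),.034),"stake":((241.5,260),.014)}
ob=[]
for n,(uv,z) in px.items():
    p=ray(t,uv,z);ob.append((n,*p,0,0));print(n,p.round(4))
b=ob[4];k=ob[5];d=np.array(k[1:3])-b[1:3];print(np.hypot(*d));yaw=np.arctan2(-d[0],d[1]);print(yaw)
ob=[(o[0],o[1],o[2],yaw,0) for o in ob]
# lay out 2 rows of 3 objs for each camera: 4 rows of 3
tiles([t,s],ob[:3],"pics/a.png",4.0 and 4,66);tiles([t,s],ob[3:],"pics/b.png",4,66)
A=cv2.imread("pics/a.png");B=cv2.imread("pics/b.png")
C=cv2.resize(np.hstack([A,B]),(800,267),interpolation=cv2.INTER_AREA)
cv2.imwrite("pics/ab.png",C)
E
```

```text
flat [0.4196 0.2672]
dome [0.6021 0.3113]
nose [ 0.5983 -0.2808]
ring [ 0.4277 -0.2862]
bol [ 0.5516 -0.1267]
stake [0.5267 0.1518]
0.2796281082608474
0.08901938106685739
```

View pics/a.png

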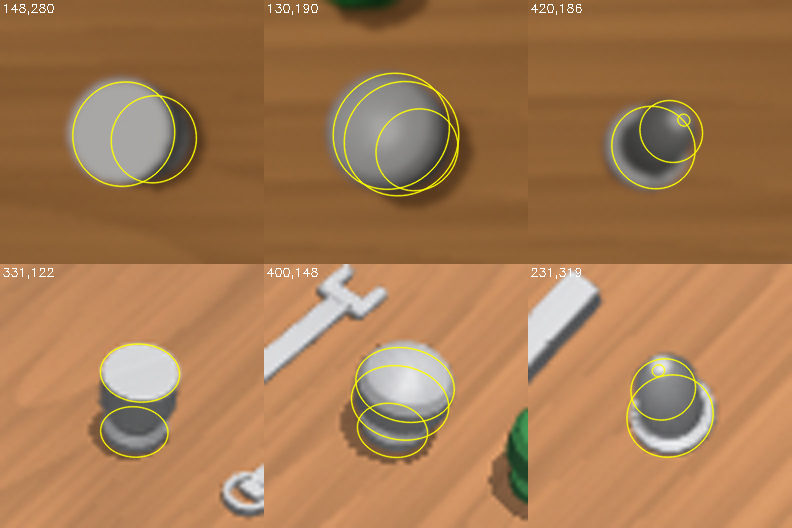

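View pics/b.png

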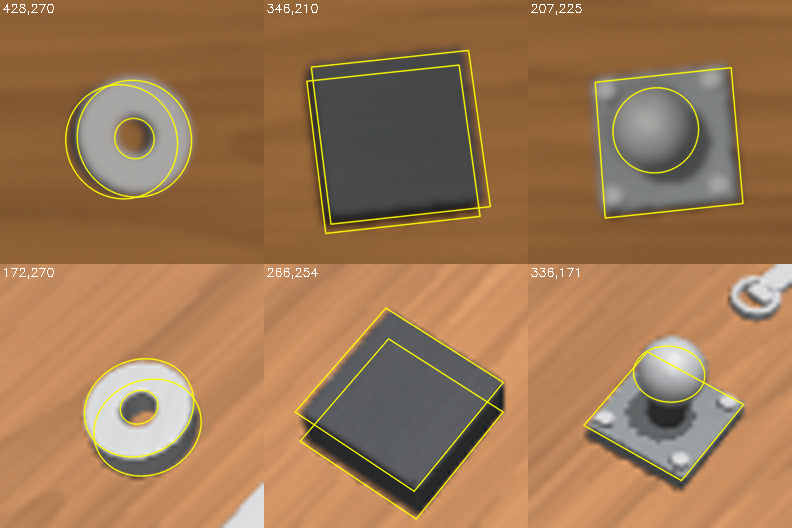

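The crops confirm the choice: a grey domed die and a steel ring. The model outlines land within 1–3 mm, so I'll refine each fit on the image edges in both cameras.

```bash
cat >> h.py <<'E'
from scipy.optimize import minimize
def dense(P):
    P=np.asarray(P);return np.vstack([np.linspace(P[i],P[i+1],25) for i in range(len(P)-1)])
def contours(c,n,x,y,yaw,z0):
    pj=lambda k:proj(c,k)
    hull=lambda L:(lambda h:dense(np.vstack([h,h[:1]])))(cv2.convexHull(np.vstack([pj(k) for k in L]).astype(np.float32))[:,0])
    if n=="flat":return [hull([circ(x,y,z0+z,.025) for z in(.027,.055)])]
    if n=="dome":return [hull([circ(x,y,z0+.027,.03)]+[circ(x,y,z0+.044+h,np.sqrt(max(.0361**2-(h+.0201)**2,0))) for h in np.linspace(0,.0159,8)])]
    if n=="nose":return [pj(circ(x,y,z0+.008,.022)),pj(circ(x,y,z0,.022))]
    if n=="ring":return [pj(circ(x,y,z0+.024,.029)),pj(circ(x,y,z0+.024,.01)),hull([circ(x,y,z0,.029),circ(x,y,z0+.024,.029)])]
    if n=="bol":return [hull([sq(x,y,.034,.04,yaw),sq(x,y,0,.04,yaw)])]
    if n=="stake":return [pj(dense(sq(x,y,.014,.035,yaw)))]
def grad(c):
    g=cv2.GaussianBlur(c["pixels"].astype(np.float32),(0,0),.8)
    m=np.sqrt(sum(cv2.Sobel(g[:,:,i],cv2.CV_32F,1,0)**2+cv2.Sobel(g[:,:,i],cv2.CV_32F,0,1)**2 for i in range(3)))
    return np.minimum(m,150)
def fit(cs,n,x,y,yaw,z0=0,fy=True):
    G=[grad(c) for c in cs]
    def f(p):
        s=0
        for c,g in zip(cs,G):
            q=np.vstack(contours(c,n,p[0]/1e3,p[1]/1e3,p[2]/100,z0)).astype(np.float32)
            s-=cv2.remap(g,q[:,0].copy().reshape(1,-1),q[:,1].copy().reshape(1,-1),cv2.INTER_LINEAR).mean()
        return s
    p0=np.array([x*1e3,y*1e3,yaw*100])
    best=None
    for dx in(-2,0,2):
        for dy in(-2,0,2):
            q=p0+[dx,dy,0]
            if n in("bol","stake"): r=minimize(f,q,method="Nelder-Mead",options=dict(initial_simplex=q+np.array([[0,0,0],[2,0,0],[0,2,0],[0,0,3]])))
            else: r=minimize(lambda v:f([v[0],v[1],0]),q[:2],method="Nelder-Mead",options=dict(initial_simplex=q[:2]+np.array([[0,0],[2,0],[0,2]])))
            if best is None or r.fun<best.fun:best=r
    return best.x.round(1),round(-best.fun,1)
E
python3 - <<'E'
from h import *
t=load("pics/top0.pkl");s=load("pics/scene0.pkl")
g={"flat":(.4196,.2672),"dome":(.6021,.3113),"nose":(.5983,-.2808),"ring":(.4277,-.2862),"bol":(.5516,-.1267),"stake":(.5267,.1518)}
for n,p in g.items():print(n,*[fit(k,n,*p,.089) for k in([t],[s],[t,s])])
E
```

```text
flat (array([421.7, 272.4]), np.float64(143.0)) (array([420.8, 265.9]), np.float64(148.5)) (array([420.2, 266.4]), np.float64(281.7))
dome (array([602.7, 314.8]), np.float64(131.0)) (array([600.9, 315.8]), np.float64(147.5)) (array([602.4, 314.8]), np.float64(277.4))
nose (array([ 598.8, -278.9]), np.float64(142.5)) (array([ 596.7, -277.4]), np.float64(145.9)) (array([ 598. , -278.4]), np.float64(284.9))
ring (array([ 429.8, -289. ]), np.float64(148.6)) (array([ 428.7, -287.4]), np.float64(150.0)) (array([ 429.4, -288.7]), np.float64(298.0))
bol (array([ 552.7, -124.9,    8.7]), np.float64(147.5)) (array([ 553. , -125.4,   11.3]), np.float64(149.5)) (array([ 552.9, -125. ,    8.7]), np.float64(296.8))
stake (array([528.7, 153.8,  10.1]), np.float64(148.4)) (array([529.2, 151.9,  14.8]), np.float64(148.7)) (array([528.3, 153.3,  11.8]), np.float64(295.5))
```

```bash
sed -i 's/np.minimum(m,150)/np.minimum(m,600)/; s/if n=="flat":return.*/if n=="flat":return [pj(circ(x,y,z0+.055,.025))]/' h.py
python3 - <<'E'
from h import *
t=load("pics/top0.pkl");s=load("pics/scene0.pkl")
g={"flat":(.4205,.2672),"dome":(.6021,.3143),"nose":(.5983,-.2790),"ring":(.429,-.288),"bol":(.5526,-.125),"stake":(.5287,.153)}
ob=[]
for n,p in g.items():
    r=[fit(k,n,*p,.089) for k in([t],[s],[t,s])];print(n,*r);x=r[2][0];ob.append((n,x[0]/1e3,x[1]/1e3,x[2]/100 if len(x)>2 else 0,0))
tiles([t,s],ob[:3],"pics/a2.png",4,66);tiles([t,s],ob[3:],"pics/b2.png",4,66)
A=cv2.imread("pics/a2.png");B=cv2.imread("pics/b2.png")
cv2.imwrite("pics/ab2.png",cv2.resize(np.vstack([A,B]),(450,600),interpolation=cv2.INTER_AREA))
E
```

```text
flat (array([421., 269.]), np.float64(327.5)) (array([420.1, 267.9]), np.float64(453.5)) (array([420.5, 268.4]), np.float64(773.2))
dome (array([602.3, 314.3]), np.float64(143.9)) (array([600.8, 315.2]), np.float64(257.0)) (array([601.4, 314.8]), np.float64(396.6))
nose (array([ 599. , -278.8]), np.float64(173.6)) (array([ 596.3, -277.5]), np.float64(291.9)) (array([ 596.8, -277.6]), np.float64(448.0))
ring (array([ 429.5, -287.8]), np.float64(237.7)) (array([ 429. , -287.6]), np.float64(365.0)) (array([ 429.1, -287.6]), np.float64(601.9))
bol (array([ 553.2, -124.8,    8.1]), np.float64(199.9)) (array([ 552.8, -125.3,    9.7]), np.float64(413.6)) (array([ 552.8, -125.3,    9.4]), np.float64(610.8))
stake (array([529.1, 154.4,   9.1]), np.float64(194.1)) (array([527.2, 153.5,   9.3]), np.float64(274.8)) (array([528.5, 153.7,  11. ]), np.float64(460.0))
```

View pics/ab2.png

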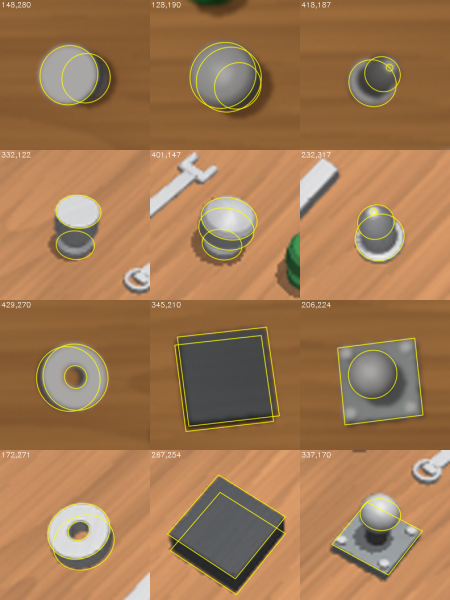

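All fits agree within about 1–2 mm, and the bolster–stake distance comes out at 280 mm with a yaw of 0.087 rad. I start by squaring the tool to the world axes and raising it.

```bash
cat > st.py <<'E'
import sys,numpy as np
from bench import monitor
from scipy.spatial.transform import Rotation as R
s=monitor.observe();M=R.from_rotvec(s["eef_rot"]).as_matrix()
print("t",s["t"],"pos",(s["position"]*1e3).round(1),"open",round(s["opening"]*1e3,1),"gf",round(s["gripper_force"],1),"F",s["force"].round(1),"q",s["joint_positions"].round(2))
D=R.from_matrix(M.T@np.diag([-1,1,-1.])).as_rotvec(degrees=True);print("turn to square",D.round(2))
if len(sys.argv)>3:
    d=np.array(sys.argv[1:4],float)-s["position"]*1e3;print("tool shift",(M.T@d).round(1))
E
python3 -m crank '[[1,[0,0,-15],[0,0,6.4]],[1,[0,0,-15],[0,0,6.4]],[1,[0,0,-15],[0,0,6.4]],[1,[0,0,-15],[0,0,6.4]],[1,[0,0,0],[0,0,0]],[1,[0,0,0],[0,0,0]]]'; python3 st.py 429.2 -287.7 130
```

```text
t: 0.7
position: [0.2711, -0.5627, 0.265]
eef_rot: [0.007, -3.142, -0.002]
force: [0.2, -0.4, 0.1]
opening: 0.0858
gripper_force: 0.0
t 0.7 pos [ 271.1 -562.7  265. ] open 85.8 gf 0.0 F [ 0.2 -0.4  0.1] q [-0.86  0.35  0.11 -0.   -1.33 -0.7 ]
turn to square [ 0.06 -0.    0.24]
tool shift [-159.2  274.2  135.3]
```

Square. Now I move inward along +y, then out over the ring and down to hover.

```bash
python3 -m crank '[[1,[0,30,0],[0,0,0.24]],[1,[0,30,0],[0,0,0]],[1,[0,30,0],[0,0,0]],[1,[0,30,0],[0,0,0]],[1,[0,30,0],[0,0,0]],[1,[0,30,0],[0,0,0]],[1,[0,30,0],[0,0,0]],[1,[-30,30,0],[0,0,0]],[1,[-30,30,0],[0,0,0]],[1,[-30,5,20],[0,0,0]],[1,[-30,0,30],[0,0,0]],[1,[-39,0,30],[0,0,0]]]'; python3 -m crank '[[1,[0,0,30],[0,0,0]],[1,[0,0,30],[0,0,0]],[1,[0,0,30],[0,0,0]],[1,[0,0,0],[0,0,0]],[1,[0,0,0],[0,0,0]]]' >/dev/null; python3 st.py 429.2 -287.7 0
```

```text
t: 1.9
position: [0.4308, -0.2875, 0.1844]
eef_rot: [0.0, -3.141, -0.001]
force: [0.6, -0.7, -0.5]
opening: 0.0853
gripper_force: 0.0
t 2.4 pos [ 430.3 -288.5   95.4] open 85.3 gf 0.0 F [ 1.1 -0.   0.9] q [-0.28  0.32 -0.4   0.   -0.85 -1.3 ]
turn to square [ 0.01 -0.11 -0.05]
tool shift [ 0.9  0.8 95.4]
```

```bash
python3 -m crank '[[1,[1,1,25],[0,0,0]],[1,[0,0,25],[0,0,0]],[1,[0,0,20],[0,0,0]],[1,[0,0,15],[0,0,0]],[1,[0,0,8],[0,0,0]],[0.75,[0,0,0],[0,0,0]],[0.6,[0,0,0],[0,0,0]],[0.5,[0,0,0],[0,0,0]],[0.4,[0,0,0],[0,0,0]],[0.4,[0,0,0],[0,0,0]]]'; python3 st.py 429.2 -287.7 0
```

```text
t: 3.4
position: [0.4301, -0.2875, 0.0033]
eef_rot: [0.003, 3.14, -0.001]
force: [0.8, -0.6, -0.1]
opening: 0.0342
gripper_force: 0.0
t 3.4 pos [ 430.1 -287.5    3.3] open 34.2 gf 0.0 F [ 0.8 -0.6 -0.1] q [-0.28  0.45 -0.5   0.   -0.62 -1.3 ]
turn to square [-0.02  0.07 -0.12]
tool shift [ 0.9 -0.2  3.3]
```

The fingers closed past 58 mm with no force, so I take a look.

Run:
```python
from h import *
from bench import capture
o=[]
for n,u in(("top",(461,304)),("scene",(207,305))):
    c=capture(n);p=c["pixels"][:,:,::-1]
    o.append(cv2.resize(p[u[1]-60:u[1]+60,u[0]-60:u[0]+60],(400,400),interpolation=cv2.INTER_CUBIC))
cv2.imwrite("pics/miss.png",np.hstack(o))
```

```text
(no output)
```

View pics/miss.png

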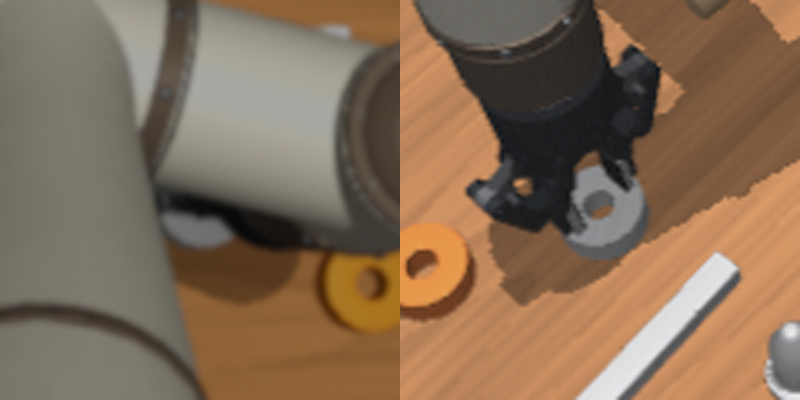

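The picture shows both fingertips standing over the ring's top face at about (575,215) and (625,185) in the crop. That is higher than the TCP reading suggests. I raise the tool, shut the fingers, and mark the height scale on the image to find the true tip height.

```bash
python3 -m crank '[[0.4,[0,0,-20],[0,0,0]],[0.4,[0,0,-20],[0,0,0]],[0.4,[0,0,-20],[0,0,0]],[0.2,[0,0,0],[0,0,0]],[0,[0,0,0],[0,0,0]],[0,[0,0,0],[0,0,0]],[0,[0,0,0],[0,0,0]],[0,[0,0,0],[0,0,0]]]'; python3 st.py
python3 - <<'E'
from h import *
from bench import capture,monitor
c=capture("scene");p=c["pixels"][:,:,::-1];P=monitor.observe()["position"]
o=np.array([147,225]);t=cv2.resize(p[225:345,147:267],(600,600),interpolation=cv2.INTER_CUBIC)
for dz in(0,.02,.04):
    q=(proj(c,[P+[0,0,dz]])[0]-o+.5)*5;cv2.drawMarker(t,tuple(int(v) for v in q),(0,0,255) if dz==0 else (0,255,255),cv2.MARKER_CROSS,14,1)
for k in model("ring",.4291,-.2876):cv2.polylines(t,[((proj(c,k)-o+.5)*5).astype(int)],False,(0,255,0),1)
cv2.imwrite("pics/tip.png",t)
E
```

```text
t: 4.3
position: [0.4292, -0.2873, 0.0619]
eef_rot: [-0.004, -3.14, -0.001]
force: [0.3, -0.5, -0.6]
opening: -0.0002
gripper_force: 0.0
t 4.3 pos [ 429.2 -287.3   61.9] open -0.2 gf 0.0 F [ 0.3 -0.5 -0.6] q [-0.28  0.36 -0.44 -0.   -0.77 -1.3 ]
turn to square [ 0.03 -0.09 -0.13]
```

View pics/tip.png

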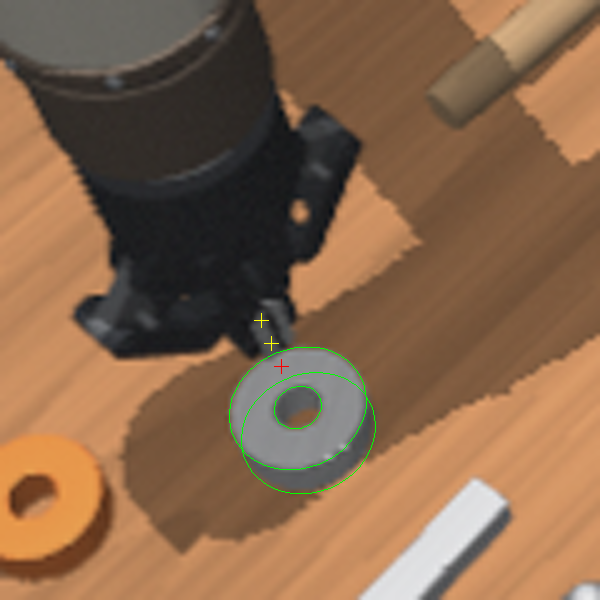

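The ring hasn't moved (the green outline still fits). The shut tips end near (268,350) in the crop, about 15 mm above the reported TCP at (281,366). The real tips therefore sit about 15 mm behind the TCP, and I need to go lower. I descend in small steps while watching the force.

```bash
python3 -m crank '[[0.85,[0,0,0],[0,0,0]],[0.85,[0,0,0],[0,0,0]],[0.85,[0,0,0],[0,0,0]],[0.85,[0,0,0],[0,0,0]],[0.85,[0,0,20],[0,0,0]],[0.85,[0,0,20],[0,0,0]],[0.85,[0,0,12],[0,0,0]],[0.85,[0,0,6],[0,0,0]],[0.85,[0,0,4],[0,0,0]],[0.85,[0,0,4],[0,0,0]],[0.85,[0,0,0],[0,0,0]]]'; python3 -m crank '[[0.85,[0,0,3],[0,0,0]],[0.85,[0,0,3],[0,0,0]],[0.85,[0,0,0],[0,0,0]]]'; python3 st.py
```

```text
t: 5.45
position: [0.4297, -0.2874, -0.0033]
eef_rot: [0.003, 3.142, -0.0]
force: [0.0, -0.2, -0.3]
opening: 0.0724
gripper_force: 0.0
t: 5.75
position: [0.4295, -0.2873, -0.0095]
eef_rot: [-0.004, -3.141, -0.0]
force: [-0.2, -0.3, -0.0]
opening: 0.0727
gripper_force: 0.0
t 5.75 pos [ 429.5 -287.3   -9.5] open 72.7 gf 0.0 F [-0.2 -0.3 -0. ] q [-0.28  0.47 -0.51 -0.   -0.59 -1.3 ]
turn to square [ 0.01 -0.02 -0.13]
```

```bash
python3 -m crank '[[0.85,[0,0,2],[0,0,0]],[0.85,[0,0,2],[0,0,0]],[0.75,[0,0,0],[0,0,0]],[0.65,[0,0,0],[0,0,0]],[0.5,[0,0,0],[0,0,0]],[0.4,[0,0,0],[0,0,0]],[0.3,[0,0,0],[0,0,0]],[0.2,[0,0,0],[0,0,0]]]'; python3 st.py
```

```text
t: 6.55
position: [0.4295, -0.2873, -0.0125]
eef_rot: [-0.002, -3.141, -0.0]
force: [-1.6, 2.2, 5.9]
opening: 0.0548
gripper_force: 62.0
t 6.55 pos [ 429.5 -287.3  -12.5] open 54.8 gf 62.0 F [-1.6  2.2  5.9] q [-0.28  0.48 -0.51  0.   -0.58 -1.3 ]
turn to square [ 0.   -0.02 -0.09]
```

Gripped with 62 N. I lift it and check how it hangs.

```bash
python3 -m crank '[[0.2,[0,0,-10],[0,0,0]],[0.2,[0,0,-20],[0,0,0]],[0.2,[0,0,-30],[0,0,0]],[0.2,[0,0,-30],[0,0,0]],[0.2,[0,0,-30],[0,0,0]],[0.2,[0,0,0],[0,0,0]],[0.2,[0,0,0],[0,0,0]]]'; python3 st.py
python3 - <<'E'
from h import *
from bench import capture,monitor
c=capture("scene");p=c["pixels"][:,:,::-1];P=monitor.observe()["position"]
u=proj(c,[P])[0].astype(int)-60
t=cv2.resize(p[u[1]:u[1]+120,u[0]:u[0]+120],(600,600),interpolation=cv2.INTER_CUBIC)
for k in model("ring",P[0],P[1],0,P[2]+.0125)+[circ(*P,.001)]:cv2.polylines(t,[((proj(c,k)-u+.5)*5).astype(int)],False,(0,255,0),1)
cv2.imwrite("pics/hang.png",t)
E
```

```text
t: 7.25
position: [0.4288, -0.2869, 0.1062]
eef_rot: [-0.005, -3.141, -0.002]
force: [-0.5, 0.4, -6.1]
opening: 0.055
gripper_force: 64.9
t 7.25 pos [ 428.8 -286.9  106.2] open 55.0 gf 64.9 F [-0.5  0.4 -6.1] q [-0.28  0.3  -0.4  -0.   -0.88 -1.3 ]
turn to square [ 0.07 -0.03 -0.18]
```

View pics/hang.png

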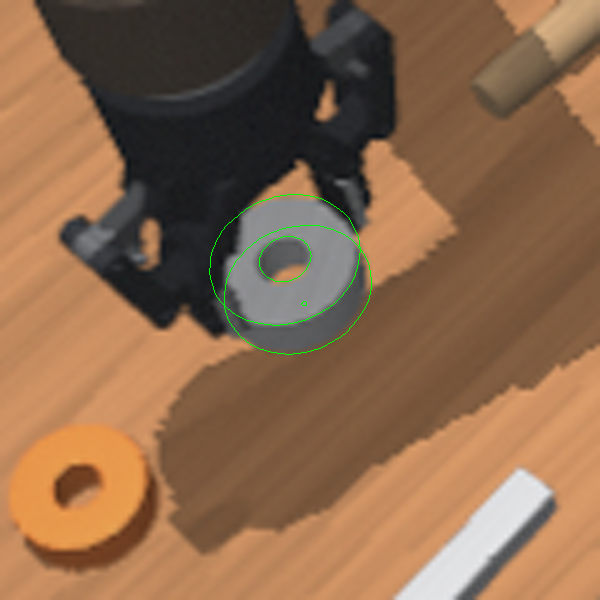

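The ring hangs level between the pads and matches the predicted outline, with its underside 12.5 mm above the reported TCP. On to the bolster.

```bash
python3 -m crank '[[0.2,[-21,27,0],[0,0,0]],[0.2,[-21,27,0],[0,0,0]],[0.2,[-21,27,0],[0,0,0]],[0.2,[-21,27,0],[0,0,0]],[0.2,[-20,27,0],[0,0,0]],[0.2,[-20,27,0],[0,0,0]],[0.2,[0,0,20],[0,0,0]],[0.2,[0,0,20],[0,0,0]],[0.2,[0,0,20],[0,0,0]],[0.2,[0,0,0],[0,0,0]],[0.2,[0,0,0],[0,0,0]]]'; python3 st.py 553.4 -125.1 21.5
```

```text
t: 8.4
position: [0.5529, -0.1259, 0.0451]
eef_rot: [-0.003, -3.138, 0.001]
force: [-0.4, -0.7, -4.2]
opening: 0.055
gripper_force: 65.5
t 8.4 pos [ 552.9 -125.9   45.1] open 55.0 gf 65.5 F [-0.4 -0.7 -4.2] q [ 0.06  0.46 -0.33  0.   -0.78 -1.64]
turn to square [-0.02 -0.23 -0.12]
tool shift [-0.6  0.8 23.6]
```

```bash
python3 -m crank '[[0.2,[-0.5,0.5,10],[0,0,0]],[0.2,[0,0,8],[0,0,0]],[0.2,[0,0,4],[0,0,0]],[0.2,[0,0,0],[0,0,0]],[0.2,[0,0,0],[0,0,0]]]'; python3 -m crank '[[0.2,[0,0,1],[0,0,0]],[0.2,[0,0,1],[0,0,0]],[0.2,[0,0,0],[0,0,0]]]'; python3 st.py 553.4 -125.1 21.5
```

```text
t: 8.9
position: [0.5547, -0.1253, 0.0249]
eef_rot: [0.003, 3.141, -0.0]
force: [0.2, -0.2, -4.4]
opening: 0.0547
gripper_force: 65.5
t: 9.2
position: [0.5545, -0.1252, 0.0228]
eef_rot: [0.003, 3.141, 0.0]
force: [-0.3, -0.0, -5.7]
opening: 0.055
gripper_force: 65.5
t 9.2 pos [ 554.5 -125.2   22.8] open 55.0 gf 65.5 F [-0.3 -0.  -5.7] q [ 0.06  0.49 -0.35 -0.   -0.73 -1.64]
turn to square [ 0.    0.01 -0.13]
tool shift [1.1 0.1 1.3]
```

```bash
python3 -m crank '[[0.2,[1,0,0.7],[0,0,0]],[0.2,[0,0,0.7],[0,0,0]],[0.2,[0,0,0],[0,0,0]]]'; python3 -m crank '[[0.65,[0,0,0],[0,0,0]],[0.7,[0,0,0],[0,0,0]],[0.8,[0,0,0],[0,0,0]],[0.9,[0,0,0],[0,0,0]],[1,[0,0,0],[0,0,0]],[1,[0,0,-10],[0,0,0]],[1,[0,0,-20],[0,0,0]],[1,[0,0,-30],[0,0,0]],[1,[0,0,-30],[0,0,0]],[1,[0,0,-20],[0,0,0]]]'; python3 st.py 420.5 268.4 130
```

```text
t: 9.5
position: [0.5534, -0.1252, 0.0217]
eef_rot: [-0.003, -3.141, 0.0]
force: [-1.6, 0.3, -2.2]
opening: 0.0547
gripper_force: 65.8
t: 10.5
position: [0.5547, -0.1254, 0.1347]
eef_rot: [0.003, 3.137, -0.001]
force: [0.5, -0.5, -0.4]
opening: 0.0852
gripper_force: 0.0
t 10.5 pos [ 554.7 -125.4  134.7] open 85.2 gf 0.0 F [ 0.5 -0.5 -0.4] q [ 0.06  0.35 -0.24  0.   -0.98 -1.64]
turn to square [-0.02  0.24 -0.1 ]
tool shift [134.9 393.5   3.9]
```

Ring released. I move to the flat die and re-measure the ring from there.

```bash
python3 -m crank '[[1,[9,30,0],[0,0,0]],[1,[9,30,0],[0,0,0]],[1,[9,30,0],[0,0,0]],[1,[9,30,0],[0,0,0]],[1,[9,30,0],[0,0,0]],[1,[9,30,0],[0,0,0]],[1,[9,30,0],[0,0,0]],[1,[9,30,0],[0,0,0]],[1,[9,30,0],[0,0,0]],[1,[9,30,0],[0,0,0]],[1,[11,30,0],[0,0,0]],[1,[11,30,0],[0,0,0]]]' >/dev/null; python3 -m crank '[[1,[12,30,0],[0,0,0]],[1,[10,3,0],[0,0,0]],[1,[0,0,20],[0,0,0]],[1,[0,0,20],[0,0,0]],[1,[0,0,0],[0,0,0]],[1,[0,0,0],[0,0,0]]]'; python3 st.py 420.5 268.4 4
python3 - <<'E'
from h import *
from bench import capture
t=capture("top");s=capture("scene")
for k in([t],[s],[t,s]):print(fit(k,"ring",.553,-.125,0,.034))
E
```

```text
t: 12.3
position: [0.4206, 0.2678, 0.092]
eef_rot: [0.003, 3.141, -0.0]
force: [0.5, 0.1, 0.0]
opening: 0.0856
gripper_force: 0.0
t 12.3 pos [420.6 267.8  92. ] open 85.6 gf 0.0 F [0.5 0.1 0. ] q [ 0.89  0.29 -0.45  0.   -0.82 -2.47]
turn to square [-0.01  0.02 -0.13]
tool shift [ 0.2  0.6 88. ]
(array([ 555.3, -127.2]), np.float64(311.7))
(array([ 553.6, -126.9]), np.float64(312.3))
(array([ 554.3, -127. ]), np.float64(610.7))
```

```bash
python3 -m crank '[[1,[0,0.6,25],[0,0,0]],[1,[0,0,25],[0,0,0]],[1,[0,0,20],[0,0,0]],[1,[0,0,14],[0,0,0]],[1,[0,0,0],[0,0,0]],[0.75,[0,0,0],[0,0,0]],[0.6,[0,0,0],[0,0,0]],[0.45,[0,0,0],[0,0,0]],[0.3,[0,0,0],[0,0,0]],[0.2,[0,0,0],[0,0,0]],[0.2,[0,0,0],[0,0,0]]]'; python3 st.py 420.5 268.4 4;python3 - <<'E'
from h import *
import h
from bench import capture
t=capture("top");s=capture("scene")
h.contours=lambda c,n,x,y,yaw,z0:[proj(c,circ(x,y,z0+.024,.029)),proj(c,circ(x,y,z0+.024,.01))]
for k in([t],[s],[t,s]):print(fit(k,"ring",.553,-.125,0,.034))
h.contours=lambda c,n,x,y,yaw,z0:[proj(c,dense(sq(x,y,.034,.04,yaw)[[0,1,2,3,4]]))]
for k in([t],[s],[t,s]):print(fit(k,"bol",.553,-.125,.087))
tiles([t,s],[("ring",.553,-.1251,0,.034),("bol",.553,-.1251,.087,0)],"pics/ring1.png",4)
E
```

```text
t: 13.5
position: [0.4213, 0.2697, 0.009]
eef_rot: [0.002, 3.139, 0.004]
force: [-0.0, 0.5, 6.5]
opening: 0.0478
gripper_force: 61.9
t 13.5 pos [421.3 269.7   9. ] open 47.8 gf 61.9 F [-0.   0.5  6.5] q [ 0.89  0.42 -0.54  0.   -0.61 -2.47]
turn to square [ 0.13  0.14 -0.09]
tool shift [ 0.8 -1.4  5. ]
(array([ 553.3, -125.9]), np.float64(373.2))
(array([ 553.1, -126.3]), np.float64(557.5))
(array([ 553.2, -126.2]), np.float64(928.8))
(array([ 549.1, -123.2,    7.9]), np.float64(199.8))
(array([ 553.9, -125.9,    9.1]), np.float64(273.9))
(array([ 553.5, -124.7,    8.7]), np.float64(422.7))
```

View pics/ring1.png

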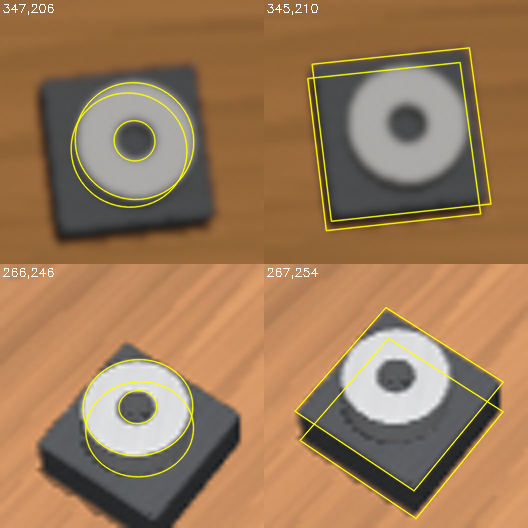

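The ring lies flat on the block, about 1 mm from its centre, which is good enough. The flat die is gripped, so I lift it and carry it over.

```bash
python3 -m crank '[[0.2,[0,0,-15],[0,0,0]],[0.2,[0,0,-25],[0,0,0]],[0.2,[0,0,-30],[0,0,0]],[0.2,[0,0,-30],[0,0,0]],[0.2,[0,0,-20],[0,0,0]],[0.2,[-10,-30,0],[0,0,0]],[0.2,[-10,-30,0],[0,0,0]],[0.2,[-10,-30,0],[0,0,0]],[0.2,[-10,-30,0],[0,0,0]],[0.2,[-10,-30,0],[0,0,0]],[0.2,[-10,-30,0],[0,0,0]],[0.2,[-10,-30,0],[0,0,0]]]'; python3 -m crank '[[0.2,[-10,-30,0],[0,0,0]],[0.2,[-10,-30,0],[0,0,0]],[0.2,[-10,-30,0],[0,0,0]],[0.2,[-10,-30,0],[0,0,0]],[0.2,[-10,-30,0],[0,0,0]],[0.2,[-13,-30,0],[0,0,0]],[0.2,[0,0,0],[0,0,0]],[0.2,[0,0,0],[0,0,0]]]'; python3 st.py 553.6 -126 67
```

```text
t: 14.8
position: [0.4888, 0.0571, 0.1265]
eef_rot: [-0.004, -3.139, -0.0]
force: [1.1, -0.3, -5.3]
opening: 0.0472
gripper_force: 64.2
t: 15.6
position: [0.5511, -0.122, 0.126]
eef_rot: [-0.007, -3.138, -0.002]
force: [0.1, 0.4, -5.2]
opening: 0.0476
gripper_force: 64.3
t 15.6 pos [ 551.1 -122.   126. ] open 47.6 gf 64.3 F [ 0.1  0.4 -5.2] q [ 0.07  0.35 -0.25 -0.   -0.97 -1.64]
turn to square [ 0.06 -0.18 -0.27]
tool shift [-2.7 -4.1 59. ]
```

```bash
python3 -m crank '[[0.2,[-2,-4,20],[0,0,-0.2]],[0.2,[0,0,20],[0,0,0]],[0.2,[0,0,10],[0,0,0]],[0.2,[0,0,4],[0,0,0]],[0.2,[0,0,0],[0,0,0]],[0.2,[0,0,0],[0,0,0]]]'; python3 st.py 553.6 -126 67
```

```text
t: 16.2
position: [0.5552, -0.1253, 0.0742]
eef_rot: [-0.003, 3.14, -0.0]
force: [0.1, 0.9, -5.6]
opening: 0.048
gripper_force: 64.3
t 16.2 pos [ 555.2 -125.3   74.2] open 48.0 gf 64.3 F [ 0.1  0.9 -5.6] q [ 0.06  0.42 -0.31  0.   -0.85 -1.63]
turn to square [-0.01  0.09  0.12]
tool shift [ 1.6 -0.7  7.2]
```

```bash
python3 -m crank '[[0.2,[1.5,-0.7,3],[0,0,0]],[0.2,[0,0,2],[0,0,0]],[0.2,[0,0,0],[0,0,0]],[0.2,[0,0,0],[0,0,0]]]'; python3 -m crank '[[0.2,[0,0,1],[0,0,0]],[0.2,[0,0,0.6],[0,0,0]],[0.2,[0,0,0],[0,0,0]]]';python3 st.py 553.6 -126 67
```

```text
t: 16.6
position: [0.5531, -0.1264, 0.0684]
eef_rot: [-0.002, 3.141, -0.0]
force: [0.5, -0.5, -5.3]
opening: 0.0477
gripper_force: 64.3
t: 16.9
position: [0.5532, -0.1263, 0.0671]
eef_rot: [-0.002, 3.141, -0.0]
force: [-0.1, -0.2, -2.6]
opening: 0.0474
gripper_force: 64.6
t 16.9 pos [ 553.2 -126.3   67.1] open 47.4 gf 64.6 F [-0.1 -0.2 -2.6] q [ 0.06  0.43 -0.32  0.   -0.83 -1.63]
turn to square [-0.01  0.02  0.09]
tool shift [-0.4  0.3  0.1]
```

Contact. I release gently, retreat straight up and head for the nose die.

```bash
python3 -m crank '[[0.55,[0,0,0.3],[0,0,0]],[0.6,[0,0,0],[0,0,0]],[0.7,[0,0,0],[0,0,0]],[0.85,[0,0,0],[0,0,0]],[1,[0,0,0],[0,0,0]],[1,[0,0,0],[0,0,0]],[1,[0,0,-15],[0,0,0]],[1,[0,0,-25],[0,0,0]],[1,[0,0,-30],[0,0,0]],[1,[0,0,-20],[0,0,0]]]'; python3 -m crank '[[1,[-8,-30,0],[0,0,0]],[1,[-9,-30,0],[0,0,0]],[1,[-9,-30,0],[0,0,0]],[1,[-9,-30,0],[0,0,0]],[1,[-9,-32,0],[0,0,0]],[1,[0,0,30],[0,0,0]],[1,[0,0,30],[0,0,0]],[1,[0,0,0],[0,0,0]],[1,[0,0,0],[0,0,0]]]'; python3 st.py 597.5 -278.2 2;python3 - <<'E'
from h import *
import h
from bench import capture
t=capture("top");s=capture("scene")
for k in([t],[s],[t,s]):print(fit(k,"flat",.553,-.126,0,.058))
E
```

```text
t: 17.9
position: [0.5538, -0.1264, 0.1586]
eef_rot: [-0.003, 3.139, -0.001]
force: [0.4, 0.3, 0.0]
opening: 0.0853
gripper_force: 0.0
t: 18.8
position: [0.5973, -0.2785, 0.0966]
eef_rot: [0.003, -3.141, 0.001]
force: [0.1, -0.2, 1.0]
opening: 0.0854
gripper_force: 0.0
t 18.8 pos [ 597.3 -278.5   96.6] open 85.4 gf 0.0 F [ 0.1 -0.2  1. ] q [-0.19  0.53 -0.04  0.   -1.   -1.38]
turn to square [-0.04 -0.05  0.11]
tool shift [-0.3  0.3 94.6]
(array([546.2, -98.5]), np.float64(101.6))
(array([ 552.2, -127.1]), np.float64(228.7))
(array([ 552.2, -127.2]), np.float64(292.9))
```

```bash
python3 -m crank '[[1,[0,0.3,25],[0,0,0]],[1,[0,0,25],[0,0,0]],[1,[0,0,25],[0,0,0]],[1,[0,0,18],[0,0,0]],[1,[0,0,0],[0,0,0]],[0.7,[0,0,0],[0,0,0]],[0.55,[0,0,0],[0,0,0]],[0.4,[0,0,0],[0,0,0]],[0.3,[0,0,0],[0,0,0]],[0.2,[0,0,0],[0,0,0]],[0.1,[0,0,0],[0,0,0]],[0.1,[0,0,0],[0,0,0]]]'; python3 st.py 597.5 -278.2 2;python3 - <<'E'
from h import *
from bench import capture
c=capture("scene");t=capture("top")
tiles([t,c],[("flat",.5532,-.1262,0,.058),("nose",.5975,-.2782,0,0)],"pics/d1.png",4,72)
E
```

```text
t: 20.1
position: [0.5983, -0.2781, 0.0051]
eef_rot: [-0.003, 3.139, -0.001]
force: [-0.7, 1.0, 5.6]
opening: 0.0294
gripper_force: 59.9
t 20.1 pos [ 598.3 -278.1    5.1] open 29.4 gf 59.9 F [-0.7  1.   5.6] q [-0.19  0.63 -0.13  0.   -0.81 -1.38]
turn to square [-0.05  0.14  0.11]
tool shift [ 0.8 -0.1  3.1]
```

View pics/d1.png

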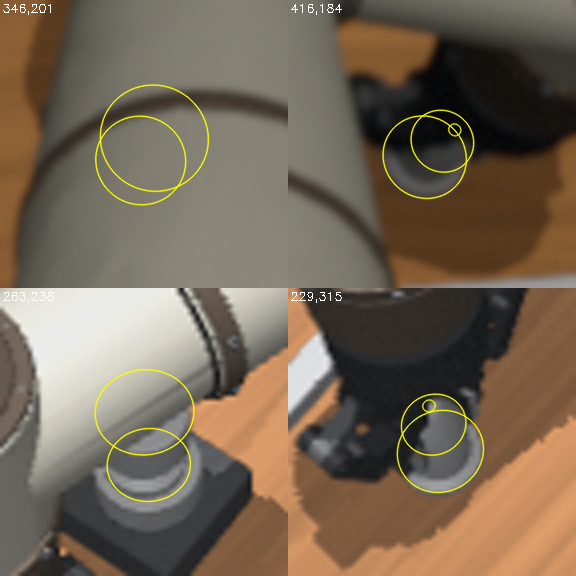

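The nose die is gripped, with its foot still on its mark, and the flat die stands on the ring. I lift high so as to clear the stack.

```bash
python3 -m crank '[[0.1,[0,0,-15],[0,0,0]],[0.1,[0,0,-25],[0,0,0]],[0.1,[0,0,-30],[0,0,0]],[0.1,[0,0,-30],[0,0,0]],[0.1,[0,0,-30],[0,0,0]],[0.1,[0,0,-30],[0,0,0]],[0.1,[0,0,-15],[0,0,0]],[0.1,[5,28,0],[0,0,0]],[0.1,[5,28,0],[0,0,0]],[0.1,[6,28,0],[0,0,0]]]'; python3 -m crank '[[0.1,[6,30,0],[0,0,0]],[0.1,[6,30,0],[0,0,0]],[0.1,[6,30,0],[0,0,0]],[0.1,[6,30,0],[0,0,0]],[0.1,[6,30,0],[0,0,0]],[0.1,[6,30,0],[0,0,0]],[0.1,[5,28,0],[0,0,0]],[0.1,[0,0,30],[0,0,0]],[0.1,[0,0,30],[0,0,0]],[0.1,[0,0,30],[0,0,0]],[0.1,[0,0,0],[0,0,0]],[0.1,[0,0,0],[0,0,0]]]';python3 st.py 541.3 14.4 5;python3 - <<'E'
from h import *
import h
from bench import capture
t=capture("top");s=capture("scene")
for k in([t],[s],[t,s]):print(fit(k,"flat",.553,-.126,0,.058))
E
```

```text
t: 21.2
position: [0.58, -0.1931, 0.1781]
eef_rot: [0.0, -3.14, -0.001]
force: [-0.5, -0.4, -3.2]
opening: 0.0297
gripper_force: 60.0
t: 22.4
position: [0.5399, 0.0138, 0.0888]
eef_rot: [0.002, -3.141, 0.001]
force: [0.1, -0.2, -1.7]
opening: 0.0295
gripper_force: 60.2
t 22.4 pos [539.9  13.8  88.8] open 29.5 gf 60.2 F [ 0.1 -0.2 -1.7] q [ 0.33  0.36 -0.36  0.   -0.85 -1.9 ]
turn to square [-0.04 -0.03  0.09]
tool shift [-1.4  0.7 83.8]
(array([ 552.9, -127.3]), np.float64(308.7))
(array([ 552.2, -127.2]), np.float64(502.8))
(array([ 552.4, -127.2]), np.float64(807.1))
```

The flat die is at (552.4, −127.2), about 1 mm off the ring centre. I lower the nose die.

```bash
python3 -m crank '[[0.1,[-1.2,0.6,25],[0,0,0]],[0.1,[0,0,25],[0,0,0]],[0.1,[0,0,20],[0,0,0]],[0.1,[0,0,8],[0,0,0]],[0.1,[0,0,3],[0,0,0]],[0.1,[0,0,0],[0,0,0]],[0.1,[0,0,1],[0,0,0]],[0.1,[0,0,1],[0,0,0]],[0.1,[0,0,0],[0,0,0]]]';python3 st.py 541.3 14.4 5
```

```text
t: 23.4
position: [0.5414, 0.0147, 0.006]
eef_rot: [-0.002, 3.141, 0.001]
force: [-0.8, 0.5, -3.6]
opening: 0.0298
gripper_force: 60.1
t 23.4 pos [541.4  14.7   6. ] open 29.8 gf 60.1 F [-0.8  0.5 -3.6] q [ 0.33  0.48 -0.44  0.   -0.66 -1.9 ]
turn to square [0.02 0.06 0.07]
tool shift [ 0.1 -0.3  1. ]
```

```bash
python3 -m crank '[[0.1,[0,0,0.6],[0,0,0]],[0.1,[0,0,0.6],[0,0,0]],[0.1,[0,0,0],[0,0,0]]]'; python3 -m crank '[[0.36,[0,0,0],[0,0,0]],[0.45,[0,0,0],[0,0,0]],[0.6,[0,0,0],[0,0,0]],[0.8,[0,0,0],[0,0,0]],[1,[0,0,0],[0,0,0]],[1,[0,0,0],[0,0,0]],[1,[0,0,-15],[0,0,0]],[1,[0,0,-30],[0,0,0]],[1,[0,0,-30],[0,0,0]],[1,[0,0,-30],[0,0,0]],[1,[0,0,-30],[0,0,0]]]';python3 st.py 601.6 314.7 135
```

```text
t: 23.7
position: [0.5414, 0.0147, 0.0051]
eef_rot: [-0.003, 3.141, -0.0]
force: [-1.5, 0.7, 4.5]
opening: 0.0293
gripper_force: 60.9
t: 24.8
position: [0.5408, 0.0145, 0.1404]
eef_rot: [0.002, -3.141, 0.0]
force: [0.8, -0.1, -1.4]
opening: 0.0852
gripper_force: 0.0
t 24.8 pos [540.8  14.5 140.4] open 85.2 gf 0.0 F [ 0.8 -0.1 -1.4] q [ 0.33  0.3  -0.29 -0.   -0.98 -1.9 ]
turn to square [-0.   -0.01  0.07]
tool shift [-61.2 300.1   5.4]
```

```bash
python3 -m crank '[[1,[-6,30,0],[0,0,0]],[1,[-6,30,0],[0,0,0]],[1,[-6,30,0],[0,0,0]],[1,[-6,30,0],[0,0,0]],[1,[-6,30,0],[0,0,0]],[1,[-6,30,0],[0,0,0]],[1,[-6,30,0],[0,0,0]],[1,[-6,30,0],[0,0,0]],[1,[-6,30,0],[0,0,0]],[1,[-7,30,0],[0,0,0]],[1,[0,0,20],[0,0,0]],[1,[0,0,20],[0,0,0]]]' >/dev/null; python3 -m crank '[[1,[0,0,0],[0,0,0]],[1,[0,0,0],[0,0,0]]]';python3 st.py 601.6 314.7 4;python3 - <<'E'
from h import *
import h
from bench import capture
t=capture("top");s=capture("scene")
for k in([t],[s],[t,s]):print(fit(k,"nose",.5408,.0144,0))
E
```

```text
t: 26.2
position: [0.6018, 0.3145, 0.0991]
eef_rot: [0.002, -3.141, 0.001]
force: [-0.1, -0.5, 1.3]
opening: 0.0852
gripper_force: 0.0
t 26.2 pos [601.8 314.5  99.1] open 85.2 gf 0.0 F [-0.1 -0.5  1.3] q [ 0.72  0.56  0.02  0.   -1.03 -2.29]
turn to square [-0.05 -0.02  0.09]
tool shift [ 0.1  0.3 95.1]
(array([542.3,  14. ]), np.float64(172.7))
(array([537.5,  19.4]), np.float64(253.9))
(array([541.5,  14.1]), np.float64(423.3))
```

```bash
python3 -m crank '[[1,[0,0.2,30],[0,0,0]],[1,[0,0,25],[0,0,0]],[1,[0,0,25],[0,0,0]],[1,[0,0,14],[0,0,0]],[1,[0,0,0],[0,0,0]],[0.8,[0,0,0],[0,0,0]],[0.65,[0,0,0],[0,0,0]],[0.5,[0,0,0],[0,0,0]],[0.4,[0,0,0],[0,0,0]],[0.3,[0,0,0],[0,0,0]],[0.3,[0,0,0],[0,0,0]]]'; python3 st.py 601.6 314.7 4
```

```text
t: 27.4
position: [0.6031, 0.3157, 0.0081]
eef_rot: [-0.003, 3.138, 0.003]
force: [-0.8, -1.5, 5.7]
opening: 0.0563
gripper_force: 64.4
t 27.4 pos [603.1 315.7   8.1] open 56.3 gf 64.4 F [-0.8 -1.5  5.7] q [ 0.72  0.65 -0.07  0.   -0.85 -2.29]
turn to square [0.13 0.22 0.12]
tool shift [ 1.5 -1.   4.1]
```

```bash
python3 -m crank '[[0.3,[0,0,-15],[0,0,0]],[0.3,[0,0,-25],[0,0,0]],[0.3,[0,0,-30],[0,0,0]],[0.3,[0,0,-30],[0,0,0]],[0.3,[-4,-25,0],[0,0,0]],[0.3,[-4,-25,0],[0,0,0]],[0.3,[-4,-25,0],[0,0,0]],[0.3,[-4,-25,0],[0,0,0]],[0.3,[-3,-25,0],[0,0,0]],[0.3,[-3,-28,0],[0,0,0]],[0.3,[0,0,0],[0,0,0]],[0.3,[0,0,0],[0,0,0]]]';python3 st.py 623.7 162.2 8
```

```text
t: 28.6
position: [0.6228, 0.161, 0.1044]
eef_rot: [-0.001, -3.139, 0.0]
force: [-0.3, 0.9, -7.2]
opening: 0.0566
gripper_force: 66.4
t 28.6 pos [622.8 161.  104.4] open 56.6 gf 66.4 F [-0.3  0.9 -7.2] q [ 0.5   0.5  -0.08 -0.   -1.   -2.07]
turn to square [-0.01 -0.14 -0.04]
tool shift [-1.1  1.2 96.4]
```

```bash
python3 -m crank '[[0.3,[-0.5,1,30],[0,0,0]],[0.3,[0,0,30],[0,0,0]],[0.3,[0,0,20],[0,0,0]],[0.3,[0,0,9],[0,0,0]],[0.3,[0,0,4],[0,0,0]],[0.3,[0,0,0],[0,0,0]],[0.3,[0,0,1],[0,0,0]],[0.3,[0,0,0.6],[0,0,0]],[0.3,[0,0,0],[0,0,0]]]';python3 st.py 623.7 162.2 8
```

```text
t: 29.5
position: [0.6248, 0.1631, 0.0115]
eef_rot: [-0.002, 3.14, 0.001]
force: [0.5, 0.5, -6.9]
opening: 0.0567
gripper_force: 66.4
t 29.5 pos [624.8 163.1  11.5] open 56.7 gf 66.4 F [ 0.5  0.5 -6.9] q [ 0.51  0.6  -0.16  0.   -0.81 -2.07]
turn to square [0.04 0.07 0.07]
tool shift [ 1.1 -0.9  3.5]
```

```bash
python3 -m crank '[[0.3,[0.8,-0.7,1.5],[0,0,0]],[0.3,[0,0,1],[0,0,0]],[0.3,[0,0,0.7],[0,0,0]],[0.3,[0,0,0],[0,0,0]]]';python3 st.py 623.7 162.2 8
```

```text
t: 29.9
position: [0.6235, 0.162, 0.0083]
eef_rot: [-0.002, 3.142, -0.0]
force: [-2.5, 0.5, -0.7]
opening: 0.0562
gripper_force: 67.1
t 29.9 pos [623.5 162.    8.3] open 56.2 gf 67.1 F [-2.5  0.5 -0.7] q [ 0.51  0.61 -0.17  0.   -0.8  -2.07]
turn to square [-0.02  0.    0.09]
tool shift [-0.2  0.2  0.3]
```

```bash
python3 -m crank '[[0.7,[0,0,0.2],[0,0,0]],[0.75,[0,0,0],[0,0,0]],[0.85,[0,0,0],[0,0,0]],[1,[0,0,0],[0,0,0]],[1,[0,0,0],[0,0,0]],[1,[0,0,-15],[0,0,0]],[1,[0,0,-30],[0,0,0]],[1,[0,0,-30],[0,0,0]],[1,[0,0,-30],[0,0,0]],[1,[0,0,-30],[0,0,0]],[1,[0,0,-30],[0,0,0]]]'; python3 -m crank '[[1,[20,25,0],[0,0,0]],[1,[20,25,0],[0,0,0]],[1,[20,25,0],[0,0,0]],[1,[25,25,0],[0,0,0]],[1,[25,25,0],[0,0,0]],[1,[25,25,0],[0,0,0]],[1,[25,25,0],[0,0,0]],[1,[25,25,0],[0,0,0]],[1,[0,25,0],[0,0,0]],[1,[0,25,0],[0,0,0]],[1,[0,0,0],[0,0,0]],[1,[0,0,0],[0,0,0]]]';python3 - <<'E'
from h import *
from bench import capture
t=capture("top");s=capture("scene")
P=dict(ring=(.5532,-.1262,0,.034),flat=(.5524,-.1272,0,.058),nose=(.5413,.0143,0,0),dome=(.623,.1622,0,0),bol=(.553,-.1251,.087,0),stake=(.5286,.1539,.087,0))
for n in("flat","nose","dome","bol","stake"):print(n,*[fit(k,n,*P[n]) for k in([t],[s],[t,s])])
p=np.vstack([t["pixels"][100:400,120:540],s["pixels"][130:430,130:550]])[:,:,::-1];cv2.imwrite("pics/end.png",p)
E
```

```text
t: 31.0
position: [0.6236, 0.1621, 0.175]
eef_rot: [-0.002, 3.14, 0.001]
force: [0.0, -1.0, -0.5]
opening: 0.085
gripper_force: 0.0
t: 32.2
position: [0.4381, 0.4122, 0.1729]
eef_rot: [-0.003, 3.141, 0.001]
force: [0.5, -0.0, 0.5]
opening: 0.0858
gripper_force: 0.0
flat (array([ 552.9, -127.3]), np.float64(305.8)) (array([ 552.2, -127.2]), np.float64(451.7)) (array([ 552.4, -127.2]), np.float64(753.0))
nose (array([542.3,  14. ]), np.float64(167.8)) (array([537.5,  19.4]), np.float64(251.3)) (array([541.5,  14. ]), np.float64(415.2))
dome (array([623.5, 161.7]), np.float64(142.7)) (array([621.9, 161.4]), np.float64(235.2)) (array([622.4, 161.6]), np.float64(374.5))
bol (array([ 553.2, -124.9,    8.3]), np.float64(211.5)) (array([ 552.5, -125. ,    9.7]), np.float64(378.4)) (array([ 552.6, -125. ,    9.5]), np.float64(587.0))
stake (array([529.1, 154.4,   9. ]), np.float64(194.6)) (array([527.3, 153.4,   9. ]), np.float64(271.4)) (array([528.5, 153.6,  11. ]), np.float64(457.4))
```

View pics/end.png

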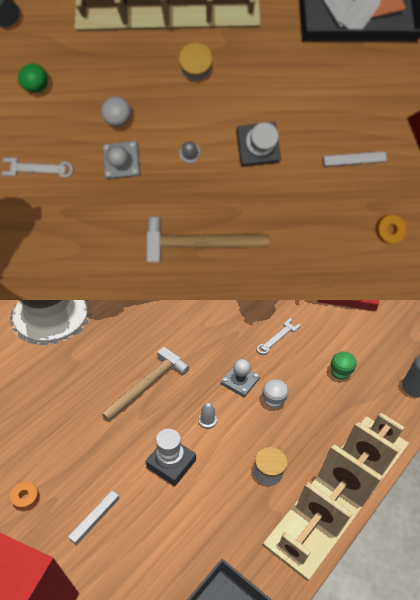

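The picture shows the ring and flat die stacked on the bolster, the nose die at (189,150) midway, and the domed die at (116,110) behind the stake. All stand upright, and the bystanders are where they were. I hand in.

```bash
python3 -c "
from bench import ticket;print(ticket.finish_job())"
```

```text
the job is handed in; nothing more can be done
None
```

The job is handed in at about 32 s of the 115 s allowed, with no verdict returned: in the last pictures all four parts stand upright within about 2 mm of where they belong, and the hammer, wrench, bar and tin look unmoved.

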